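Put the handpiece away in the lockable bench drawer

ROBOT

A 6-joint arm with a two-finger parallel gripper is mounted at the origin on a cart in front of the work surface, level with it; the furniture and walls round the work are solid. World frame = base frame: x ahead of the robot, y to its left, z up, the work surface at z = 0. Lengths are in m, angles in rad, forces in N, time in s.
With the tool pointing down it reaches from about 0.35 to 0.775 m from the base axis. Payload 5.5 kg.
Tool frame: the origin (TCP) lies midway between the tips of the shut fingers; the grasp point (between the pads) lies 19 mm behind it; z points along the fingers, y is the line along which they close (so a half turn about z gives the same grasp; the last joint's range is limited). The gripper opens to 85 mm and grips with 20 to 120 N. Pads are 22 mm wide; open, the fingers measure 114 mm over their backs; the gripper's body (76 mm by 85 mm) begins 54 mm behind the grasp point. The pads swing forward as they close: fully open they stand 13 mm farther back than shut.
Start: joints at [1.021, 0.313, 0.046, 1.304, 0, 1.431], TCP at [0.229, 0.527, 0.202] pointing down, gripper open.
Joint ranges: [-2.76, 2.76], [-0.86, 1.69], [-1.03, 1.26], [-2.2, 2.34], [-1.47, 1.5], [-3.14, 3.14]. Speed limits (rad/s): [2.57, 2.57, 3.14, 3.14, 3.14, 3.14].

INTERFACE

Orientations are given as a unit quaternion [x, y, z, w].
In Python, from workcell import state, camera, sign_off gives the robot as it stands. The module is installed in compiled form; this text tells all that it offers.
- The arm moves only by the shell command python3 -m inch 'ROWS' [FORCE]. ROWS is text: rows parted by semicolons, each of 7 numbers parted by spaces: the turn, a rotation vector about the tool's x, y, z in degrees, then the shift along the tool's x, y, z in cm, then the closure, from -1 (fully open) to 1 (shut). A call has 1 to 8 rows; each row shifts and turns the commanded pose from where the row before left it, along the tool's axes as they then stand; what a row does not reach is not made up. A row lasts 1/12 s, in which the tool goes at most 41.7 mm and 7.16 degrees, less where a joint would pass 70% of its speed; a pose out of reach is approached as far as the arm can. A call is refused whole if a number of a shift passes 4.17 or a number of a turn 7.16, either way. A call with a gripper value outside its range is refused whole. The fingers move at their own pace and stop on an object; FORCE is the grip in N (left out, the last holds). Time passes only in rows, so rows that do not move let the fingers close. It gives the time, the measured TCP pose, the force, the opening and the grip force at its end, in the units of the state.
- state(): the state, without advancing time (a new reading comes with each control period).
- camera(name): name is "scene" or "top" or "wrist"; returns a dict with "color" (480x640x3 uint8, red, green, blue), "fx", "fy", "cx", "cy" (pixels), "view" (4x4, takes a point from world to camera coordinates). Camera axes: x right, y up, looking along -z (the intrinsics and any distortion apply to the point x, -y, -z); pixel columns grow to the right and rows downward; lengths in m; the calibration is good to about 2 mm. A picture is of the moment at which its call begins. There is no depth.
- sign_off(): hands the job in; it is judged then, once.
The state is a dict: "time_s": time; "qpos": joint angles; "qvel": joint speeds; "joint_torque": joint torques, N m; "tool_pos": TCP position; "tcp_rot": TCP orientation; "contact_force": force on the tool from outside, world axes, zero at the start; "moment": the same for the moment, N m; "gripper_width": opening from 0.0 (shut) to 1.0 (fully open); "finger_force": force on a finger pad.
Only numpy, scipy, OpenCV 4.12 (cv2) and the standard library are available. Lean on these libraries where they do the work, as an engineer would, in place of code of your own. Each camera call takes 0.05 s, during which the arm holds its last target. There are 200 camera calls.

TASK

Put the handpiece away: pull the steel bench drawer open, lay the handpiece gently in its two yellow saddles, and push the drawer fully shut again. The drawer may or may not be locked and nothing shows which: try it, and if it holds, turn the black knob on top a quarter turn and try again. Leave the other things on the table alone.

Things in the scene. Friction and masses are not known exactly. Their poses are not given: they have to be found in the camera images.
- drawer_unit: steel bench drawer unit with one white-fronted drawer, standing fixed on the table: 150 mm deep (x), 268 wide (y), 100 high. Origin: centre of its underside; +x points to its back, the drawer opens toward its -x, z up. Nothing loose stands on it.
- drawer (a joint): how far the drawer is out, m: 0 fully shut, 0.105 at its outer stop. It runs stiffly (1.5 N friction and some damping) and stays where it is left. When the lock holds, the drawer still gives a few mm (at most 10, the last of it against about 5 N) and then stops dead; when free it runs all the way.
- drawer_handle (a point): middle of the drawer's handle: a level steel bar 10 mm thick, 110 mm long along the drawer's y, its centre 45 mm in front of the white front and 94 mm above the table; a post at each end slopes down to the front. Axes as drawer_unit. Moves with the drawer. The white front is 6 mm thick, its top edge 88 mm above the table.
- lock_knob (a point): axis of the lock's black round fluted knob on the unit's top, 122 mm above the table; diameter 44, sides 104 to 134 mm above the table. Turns endlessly, light friction (0.07 N m), no pointer or stops, stays as left. Its hidden two-ended cam bar catches two pins of the drawer: a quarter turn either way frees a locked drawer; turning a free one may lock it. Axes: the unit's, not the knob's.
- cradle (a point): point in the drawer midway between the yellow saddles where the handpiece's underside rests, 46 mm above the table, 56 mm behind the front's face. Axes as drawer_unit, moves with the drawer. Saddles 62 mm to either side in y, each 16 long, slot along y 27 mm wide, flaring to 45 at the mouth 23 mm up. Drawer 240 mm long inside (y). Fully open, about 100 mm (x) lies clear between front and unit.
- handpiece: blue and white blow-out handpiece lying on the table, 222 mm long along its y, 26 mm wide (x), 33 mm high at most; solid body to grasp 20 mm wide and 26 mm high. Origin: its underside below the middle of its length; z up. It lies in the saddles with its y along the drawer's y, either way round. 0.2 to 0.4 kg.
- kidney_dish: kidney dish 148 x 56 x 33 mm, a bystander on the table left of the drawer unit; origin: centre of its underside.
- mosquito_clamp: steel mosquito clamp 147 x 63 x 8 mm, a bystander on the table near the robot; origin: centre of its underside.
- scissors: scissors with gold rings, 192 x 63 x 8 mm, a bystander on the table near the robot; origin: centre of its underside.
- marker: blue and white marker pen, 135 x 11 x 12 mm, a bystander on the table at the left; origin: centre of its underside.
- green_cup: small green cup, 49 mm in diameter, 43 mm high, a bystander on the table right of the drawer unit; origin: centre of its underside.

How it is judged:
On the way, in this order (a step that is already met when the one before it is completed fails the run):
1. the drawer is pulled open (value of joint drawer above 0.085 m), for 0.2 s.
2. the handpiece lies in both saddles of the open drawer, let go (value of joint drawer above 0.06 m and x of handpiece in the frame of cradle between -0.008 and 0.008 m and z of handpiece in the frame of cradle between -0.004 and 0.005 m and angle between the y axis of handpiece and the y axis of cradle, either way round below 0.09 rad and contact force between the fingers and handpiece below 0.1 N), for 0.2 s.
At the end, for the whole second after the job is handed in: The drawer is fully shut (within 4 mm) and the handpiece rests in both saddles inside it: within 8 mm of the saddles' centre line, at rest height within 5 mm, along them within 5 degrees, right way up and still (value of joint drawer below 0.004 m and x of handpiece in the frame of cradle between -0.008 and 0.008 m and z of handpiece in the frame of cradle between -0.004 and 0.005 m and angle between the y axis of handpiece and the y axis of cradle, either way round below 0.09 rad and angle between handpiece's own z axis and vertical below 0.15 rad and linear speed of handpiece below 0.02 m/s); the robot touches nothing.
It fails at once if the handpiece is dropped or banged into the drawer (more than 100 N, a fall of a few cm) (contact force between handpiece and drawer_unit above 100 N).
It fails at once if another thing on the table is pushed more than 30 mm (distance of any of kidney_dish, mosquito_clamp, scissors, marker, green_cup from where it was at the start of the episode above 0.03 m).
It also fails if it takes over 72 s, if anything falls off the work surface, if the arm or the gripper's body presses on something with over 40 N, if the wrist force passes 120 N, or if a joint passes its speed limit or range.

## Working session

There is one attempt and no reset: what is moved stays moved. The work goes in short steps, Python scripts to look and compute and a shell command to move; the robot and the scene stay as the last step left them, time stands still between calls to the robot, and variables do not carry over. Pictures are saved under pics/ and viewed, at most 10 in all, crops included, and the job is handed in when it is done.

```bash
mkdir -p pics; cat > h.py <<'E'
import numpy as np, cv2
from workcell import state, camera
from scipy.spatial.transform import Rotation as R
def ray(c,u,v):
    V=np.array(c["view"]);Rm=V[:3,:3];o=-Rm.T@V[:3,3]
    d=Rm.T@np.array([(u-c["cx"])/c["fx"],-(v-c["cy"])/c["fy"],-1.]);return o,d
def onz(c,u,v,z):
    o,d=ray(c,u,v);return o+d*(z-o[2])/d[2]
def proj(c,p):
    V=np.array(c["view"]);q=V[:3,:3]@np.array(p)+V[:3,3]
    return c["cx"]-c["fx"]*q[0]/q[2],c["cy"]+c["fy"]*q[1]/q[2]
def save(c,n): cv2.imwrite("pics/"+n,c["color"][:,:,::-1])
def delta(p,yaw_y=None):
    """tool-axes shift (cm) from TCP to p"""
    s=state();Rm=R.from_quat(s["tcp_rot"]).as_matrix()
    return np.round(Rm.T@(np.array(p)-s["tool_pos"])*100,2)
E
python3 - <<'E'
from h import *
np.set_printoptions(precision=3,suppress=True)
for n in("scene","top"):
    c=camera(n);save(c,n+"1.png");print(n,{k:v for k,v in c.items() if k not in("color",)})
s=state();print(s,R.from_quat(s["tcp_rot"]).as_matrix())
E
```

```text
scene {'fx': 619.3301806265556, 'fy': 619.3301806265556, 'cx': 330.38003206246395, 'cy': 232.58638255568619, 'view': array([[-0.902, -0.432,  0.024,  0.459],
       [ 0.259, -0.495,  0.83 , -0.19 ],
       [-0.347,  0.754,  0.558, -1.177],
       [ 0.   ,  0.   ,  0.   ,  1.   ]])}
top {'fx': 510.49959698460526, 'fy': 510.49959698460526, 'cx': 320.8707328487005, 'cy': 238.55614406100216, 'view': array([[ 0.018, -1.   , -0.002,  0.054],
       [ 1.   ,  0.018,  0.019, -0.478],
       [-0.019, -0.002,  1.   , -1.186],
       [ 0.   ,  0.   ,  0.   ,  1.   ]])}
{'time_s': 0.1, 'qpos': array([1.021, 0.314, 0.045, 1.304, 0.   , 1.431]), 'qvel': array([ 0.   , -0.   ,  0.003, -0.   , -0.002, -0.002]), 'joint_torque': array([  0.004, -48.172,  29.924,   0.013,  -0.   ,   0.   ]), 'tool_pos': array([0.229, 0.527, 0.201]), 'tcp_rot': array([ 0.203,  0.979, -0.001, -0.   ]), 'contact_force': array([0.242, 1.075, 0.028]), 'moment': array([-0.029,  0.008, -0.001]), 'finger_force': 0.0, 'gripper_width': 0.9996979983266232} [[-0.917  0.398 -0.001]
 [ 0.398  0.917 -0.001]
 [ 0.    -0.002 -1.   ]]
```

View pics/top1.png

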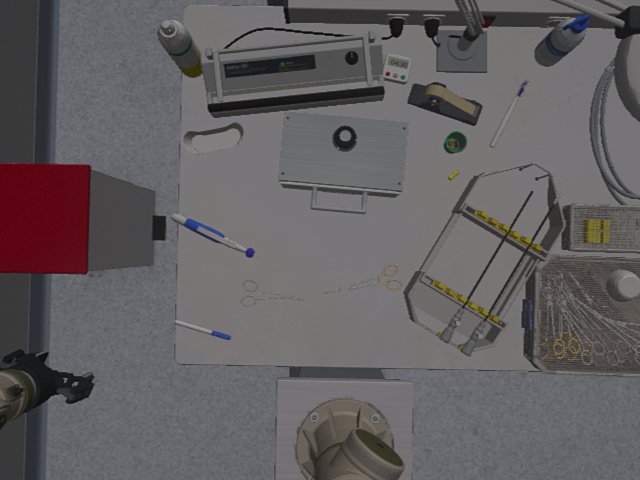

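View pics/scene1.png

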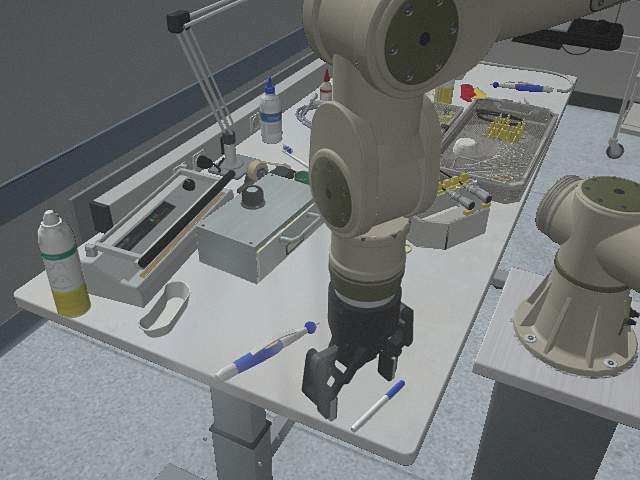

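The top view shows the unit at cols 279–408, rows 112–195, with the handle at (312–366, ~210) and the knob at (344,137). The handpiece runs from (174,217) to (254,254), and the bystanders are clear of both. The scene view shows the gripper hovering beside the handpiece.

```bash
python3 - <<'E'
from h import *
np.set_printoptions(precision=4,suppress=True)
c=camera("top");im=c["color"]
a=cv2.resize(im[100:220,265:420],None,fx=3,fy=3,interpolation=cv2.INTER_CUBIC)
b=cv2.resize(im[205:265,165:265],None,fx=3,fy=3,interpolation=cv2.INTER_CUBIC)
o=np.zeros((360,465+300,3),np.uint8);o[:360,:465]=a;o[:180,465:]=b
cv2.imwrite("pics/crop1.png",o[:,:,::-1])
g=cv2.cvtColor(im,cv2.COLOR_RGB2GRAY);hsv=cv2.cvtColor(im,cv2.COLOR_RGB2HSV)
# knob
m=np.zeros_like(g);m[118:160,325:365]=(g[118:160,325:365]<70)*255
k=max(cv2.findContours(m,0,2)[0],key=cv2.contourArea);(u,v),r=cv2.minEnclosingCircle(k)
print("knob",u,v,r,onz(c,u,v,.134), "diam",2*r*(1.186-.134)/510)
# handpiece blue
m=np.zeros_like(g);s=(slice(205,265),slice(165,265));bl=(hsv[s][...,1]>120)&(hsv[s][...,0]>100)&(hsv[s][...,0]<130)
m[s]=bl*255
yx=np.argwhere(m>0);pts=yx[:,::-1].astype(np.float32)
print("blue",cv2.minAreaRect(pts),cv2.fitLine(pts,2,0,.01,.01).ravel())
for n in cv2.findContours(m,0,2)[0]:
    if cv2.contourArea(n)>4: print(cv2.boundingRect(n),cv2.minAreaRect(n))
# table predicted
for p in [(280,113),(408,120),(405,195),(279,187)]: print("corner",p,onz(c,*p,.1))
print(onz(c,312,209,.094),onz(c,366,212,.094))
E
```

```text
knob 344.34210205078125 138.3157958984375 12.847631454467773 [0.6846 0.0178 0.134 ] diam 0.05300277760823568
blue ((218.99998474121094, 237.50003051757812), (74.68466186523438, 9.838699340820312), 26.56505012512207) [  0.9039   0.4278 208.6821 231.8821]
(246, 248, 8, 8) ((249.50001525878906, 252.00003051757812), (6.708203315734863, 7.155416965484619), 63.43495178222656)
(185, 219, 39, 23) ((203.59999084472656, 229.80001831054688), (40.24921798706055, 9.838699340820312), 26.56505012512207)
corner (280, 113) [0.7442 0.156  0.1   ]
corner (408, 120) [ 0.734  -0.1199  0.1   ]
corner (405, 195) [ 0.5721 -0.116   0.1   ]
corner (279, 187) [0.5844 0.1549 0.1   ]
[0.5388 0.0833 0.094 ] [ 0.5345 -0.0334  0.094 ]
```

View pics/crop1.png

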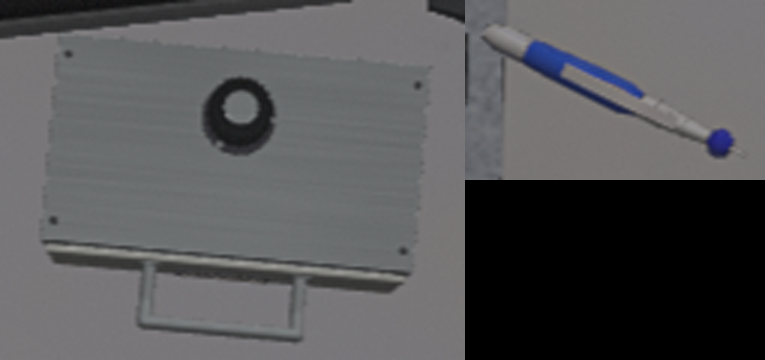

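The crop shows the four lid screws at crop (68,54), (418,85), (53,220) and (403,251), the knob cap at (241,106) and the handle bar ends at (141,323) and (301,335). The handpiece runs from (484,32) to (745,154).

```bash
python3 - <<'E'
from h import *
np.set_printoptions(precision=4,suppress=True)
c=camera("top")
f=lambda x,y,z:onz(c,(x+.5)/3-.5+265,(y+.5)/3-.5+100,z)
S=np.array([f(*p,.1) for p in[(68,54),(418,85),(53,220),(403,251)]]);C=S.mean(0)
yv=(S[0]-S[1]+S[2]-S[3])/2;xv=(S[0]+S[1]-S[2]-S[3])/2
print("unit",C,np.linalg.norm(yv),np.linalg.norm(xv),np.degrees([np.arctan2(-yv[0],yv[1]),np.arctan2(xv[1],xv[0])]))
print("knob",f(241,106,.134))
H=np.array([f(141,323,.094),f(301,335,.094)]);d=H[0]-H[1];print("handle",H.mean(0),np.linalg.norm(d),np.degrees(np.arctan2(-d[0],d[1])))
a=np.arctan2(-yv[0],yv[1]);ux=np.array([np.cos(a),np.sin(a)]);print("handle rel unit",(H.mean(0)-C)[:2]@ux,(H.mean(0)-C)[:2]@[-ux[1],ux[0]],"knob rel",(f(241,106,.134)-C)[:2]@ux)
g=lambda x,y,z:onz(c,(x-465+.5)/3-.5+165,(y+.5)/3-.5+205,z)
P=np.array([g(484,32,.015),g(745,154,.015)]);d=P[0]-P[1];print("hp",P,P.mean(0),np.linalg.norm(d),np.degrees(np.arctan2(d[1],d[0])))
sc=camera("scene")
for n,p in(("knob",f(241,106,.134)),("h0",H[0]),("h1",H[1]),("hp0",P[0]),("hp1",P[1]),("hpm",P.mean(0))):print(n,np.array(proj(sc,p)))
cam=np.array(c["view"]);print("table edge",onz(c,178,230,0))
E
```

```text
unit [0.6656 0.0185 0.1   ] 0.25193440111655424 0.11993244709258938 [-4.0395 -4.1348]
knob [0.6915 0.0165 0.134 ]
handle [0.5392 0.0264 0.094 ] 0.11542353400374725 -3.2443981466700755
handle rel unit -0.1267388748373473 -0.0010131745027486573 knob rel 0.02595973152415621
hp [[0.5242 0.4108 0.015 ]
 [0.4339 0.2075 0.015 ]] [0.4791 0.3092 0.015 ] 0.22243334086967853 66.04409083786948
knob [251.7216 189.7495]
h0 [298.4091 239.1525]
h1 [326.2922 213.0381]
hp0 [216.6182 378.5636]
hp1 [318.7441 322.0955]
hpm [270.5093 348.7658]
table edge [0.491 0.398 0.   ]
```

```bash

python3 -m inch '0 0 7.06 0 0 0 0;0 0 7.06 0 0 0 0;0 0 7.06 0 0 0 0;0 0 7.06 0 0 0 0;0 0 7.06 0 0 0 0'
python3 -m inch '0 0 7.06 0 0 0 0;0 0 7.06 0 0 0 0;0 0 7.06 0 0 0 0;0 0 7.06 0 0 0 0;0 0 7.06 0 0 0 0'
python3 -m inch '0 0 0 -3.1 2.3 0 0;0 0 0 -3.1 2.3 0 0;0 0 0 -3.1 2.3 0 0;0 0 0 -3.1 2.3 0 0;0 0 0 -3.1 2.3 0 0;0 0 0 -3.1 2.3 0 0;0 0 0 -3.1 2.3 0 0'
python3 -m inch '0 0 0 -3.1 2.3 0 0;0 0 0 -3.1 2.3 0 0;0 0 0 -3.1 2.3 0 0;0 0 0 -3.1 2.3 0 0;0 0 0 -3.1 2.3 0 0;0 0 0 -3.1 2.3 0 0;0 0 0 0 0 0 0'
python3 - <<'E'
from h import *
s=state();print(s["qpos"],delta([.539,.026,.2]),R.from_quat(s["tcp_rot"]).as_matrix().round(3)); c=camera("wrist");save(c,"w1.png")
print(proj(c,[.539,.026,.094]),proj(c,[.692,.0165,.134]))
E
```

```text
time_s: 0.67
tool_pos: [0.229, 0.5273, 0.2014]
tcp_rot: [0.493, 0.87, -0.0, -0.0]
contact_force: [0.6, 0.3, 0.5]
gripper_width: 0.5
finger_force: 0.0
time_s: 1.08
tool_pos: [0.2291, 0.5273, 0.2015]
tcp_rot: [0.734, 0.679, -0.0, 0.0]
contact_force: [-0.2, -0.5, -0.5]
gripper_width: 0.504
finger_force: 0.0
time_s: 1.67
tool_pos: [0.3748, 0.2979, 0.2017]
tcp_rot: [0.732, 0.682, 0.0, 0.0]
contact_force: [0.3, -0.1, -0.0]
gripper_width: 0.498
finger_force: 0.0
time_s: 2.25
tool_pos: [0.5024, 0.0989, 0.2013]
tcp_rot: [0.734, 0.679, 0.0, 0.002]
contact_force: [0.5, 0.7, -0.5]
gripper_width: 0.499
finger_force: 0.0
[ 0.03884875  0.18939031 -0.11754798  1.26158705 -0.00210608  1.68760573] [-6.98  4.22  0.15] [[ 0.078  0.997  0.002]
 [ 0.997 -0.078 -0.002]
 [-0.002  0.003 -1.   ]]
(np.float64(361.36762374665324), np.float64(289.93574477060105)) (np.float64(554.7435216549103), np.float64(310.73743565085255))
```

View pics/w1.png

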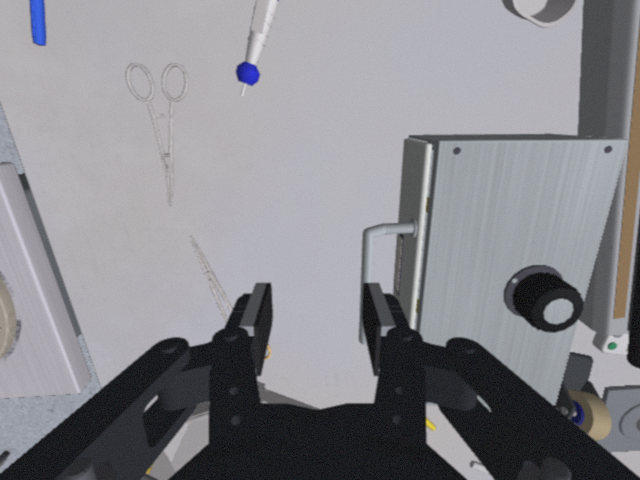

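The wrist view shows the bar at col ~367 (predicted 361) and the knob cap at (558,312) (predicted 555,311). So the bar is about 3 mm farther in x than I measured, and I'll use 0.542.

```bash

python3 -m inch '0 0 0 -3.5 2.25 0 0;0 0 0 -3.5 2.25 0 0;0 0 0 0 0 0 0;0 0 0 0 0 3.1 0;0 0 0 0 0 3.1 0;0 0 0 0 0 3.1 0;0 0 0 0 0 3.2 0;0 0 0 0 0 0 0'
python3 -m inch '0 0 0 0 0 0 1;0 0 0 0 0 0 1;0 0 0 0 0 0 1;0 0 0 0 0 0 1;0 0 0 0 0 0 1;0 0 0 0 0 0 1' 50
python3 -m inch '0 0 0 0 -0.2 0 1;0 0 0 0 -0.2 0 1;0 0 0 0 -0.2 0 1;0 0 0 0 -0.2 0 1;0 0 0 0 0 0 1'
python3 -m inch '0 0 0 0 -0.2 0 1;0 0 0 0 -0.2 0 1;0 0 0 0 0 0 1'
```

```text
time_s: 2.97
tool_pos: [0.533, 0.0328, 0.0707]
tcp_rot: [0.731, 0.682, -0.004, -0.004]
contact_force: [-0.7, 0.2, -0.5]
gripper_width: 0.503
finger_force: 0.0
time_s: 3.47
tool_pos: [0.5394, 0.0311, 0.0778]
tcp_rot: [0.732, 0.681, 0.001, 0.001]
contact_force: [0.0, -0.2, -0.3]
gripper_width: -0.003
finger_force: 0.0
time_s: 3.88
tool_pos: [0.53, 0.0318, 0.0765]
tcp_rot: [0.732, 0.681, -0.0, -0.0]
contact_force: [-0.6, 0.1, -0.6]
gripper_width: -0.002
finger_force: 0.0
time_s: 4.13
tool_pos: [0.5261, 0.0321, 0.0765]
tcp_rot: [0.732, 0.682, -0.0, -0.0]
contact_force: [-0.5, 0.1, -0.6]
gripper_width: 0.001
finger_force: 0.0
```

```bash
python3 - <<'E'
from h import *
a=camera("wrist")["color"][150:450,200:560];b=camera("scene")["color"][150:300,180:430]
o=np.zeros((600,780,3),np.uint8);o[:300,:360]=a;b=cv2.resize(b,None,fx=1.68,fy=1.9);o[300:300+b.shape[0],:b.shape[1]]=b
t=camera("top")["color"][150:250,280:400];t=cv2.resize(t,None,fx=3,fy=3);o[:300,400:760]=t
cv2.imwrite("pics/m1.png",o[:,:,::-1])
E
```

```text
(no output)
```

View pics/m1.png

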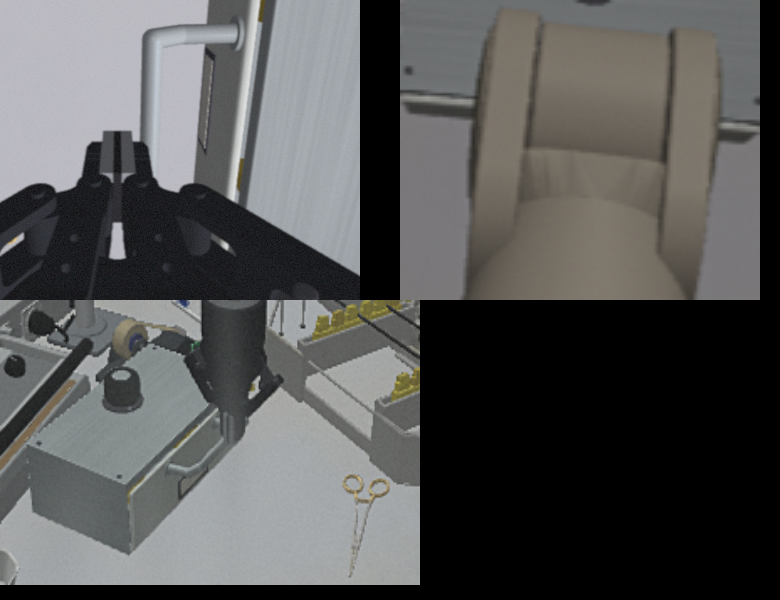

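The wrist crop shows the shut fingers (col ~117) in front of the bar (col ~149), and the scene crop agrees. I'll measure the bar again from this view.

```bash
python3 - <<'E'
from h import *
np.set_printoptions(precision=4,suppress=True)
c=camera("wrist");g=cv2.cvtColor(c["color"],cv2.COLOR_RGB2GRAY)
print(g[260,325:420:2]); 
for u in(341,349,357):print(u,onz(c,u,260,.094))
print("fingers proj",proj(c,state()["tool_pos"]),state()["tool_pos"])
print("cam",ray(c,0,0)[0], "front edge",onz(c,443,260,.088))
print("bar corner",onz(c,349,190,.094))
s=camera("scene");print("scene corner of bar",proj(s,onz(c,349,188,.094)))
E
```

```text
[189 187 188 188 187 184 182 127  87 102 119 138 154 172 193 191 192 184
 187 187 187 187 186 187 189 182 187 187 185 188 186 189 184 186 190 188
 175  92  97  93 105 117  69  88  87  90  89  90]
341 [0.5402 0.046  0.094 ]
349 [0.5442 0.0457 0.094 ]
357 [0.5482 0.0454 0.094 ]
fingers proj (np.float64(316.2030757869623), np.float64(271.9493095010523)) [0.5267 0.032  0.0766]
cam [0.5329 0.114  0.2493] front edge [0.5935 0.0395 0.088 ]
bar corner [0.5457 0.0812 0.094 ]
scene corner of bar (np.float64(297.4034067705968), np.float64(238.2608496519818))
```

```bash

python3 -m inch '0 0 0 0 0 -3 1;0 0 0 0 0 -3 1;0 0 0 0 2.05 0 1;0 0 0 0 2.05 0 1;0 0 0 0 0 0 1;0 0 0 0 0 0 1;0 0 0 0 0 0 1'
python3 -m inch '0 0 0 0 0 1.5 1;0 0 0 0 0 1.5 1;0 0 0 0 0 1.5 1;0 0 0 0 0 1.5 1;0 0 0 0 0 0 1;0 0 0 0 0 0 1'
python3 -m inch '0 0 0 0 -0.4 0 1;0 0 0 0 -0.4 0 1;0 0 0 0 -0.4 0 1;0 0 0 0 0 0 1;0 0 0 0 0 0 1'
python3 -m inch '0 0 0 0 -0.2 0 1;0 0 0 0 -0.2 0 1;0 0 0 0 0 0 1;0 0 0 0 0 0 1'
python3 -m inch '0 0 0 0 -0.2 0 1;0 0 0 0 -0.2 0 1;0 0 0 0 0 0 1;0 0 0 0 0 0 1'
```

```text
time_s: 4.97
tool_pos: [0.5666, 0.0292, 0.136]
tcp_rot: [0.732, 0.682, -0.001, -0.001]
contact_force: [-0.6, 0.3, -0.4]
gripper_width: -0.001
finger_force: 0.0
time_s: 5.47
tool_pos: [0.5657, 0.0293, 0.0759]
tcp_rot: [0.732, 0.682, -0.001, -0.001]
contact_force: [0.5, 0.0, 0.2]
gripper_width: -0.0
finger_force: 0.0
time_s: 5.88
tool_pos: [0.5555, 0.03, 0.0773]
tcp_rot: [0.732, 0.682, 0.0, 0.0]
contact_force: [0.1, 0.4, -0.2]
gripper_width: -0.002
finger_force: 0.0
time_s: 6.22
tool_pos: [0.5515, 0.0302, 0.0766]
tcp_rot: [0.732, 0.681, 0.0, -0.0]
contact_force: [-0.2, 1.1, -0.9]
gripper_width: -0.002
finger_force: 0.0
time_s: 6.55
tool_pos: [0.5474, 0.0305, 0.0766]
tcp_rot: [0.732, 0.681, 0.0, -0.0]
contact_force: [-0.0, -0.5, 1.3]
gripper_width: 0.0
finger_force: 0.0
```

```bash
python3 - <<'E'
from h import *
cw=camera("wrist")
a=cw["color"][100:400,200:580];cs=camera("scene");b=cs["color"][200:280,250:360]
o=np.zeros((300,800,3),np.uint8);o[:300,:380]=a;b=cv2.resize(b,(410,298));o[:298,385:795]=b
cv2.imwrite("pics/m2.png",o[:,:,::-1]); print(proj(cs,state()["tool_pos"]),proj(cw,state()["tool_pos"]))
E
```

```text
(np.float64(308.26524918188016), np.float64(232.51184480775353)) (np.float64(316.5219820912839), np.float64(272.0381721260402))
```

View pics/m2.png

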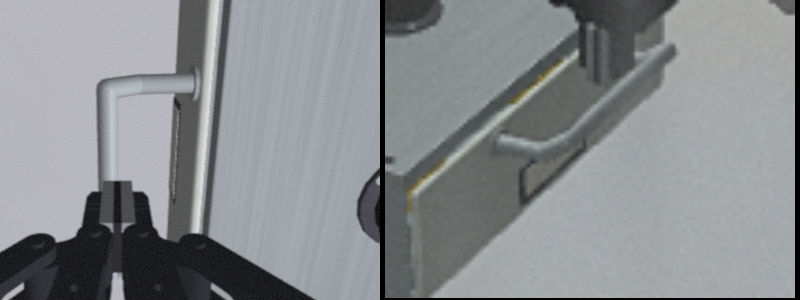

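The wrist crop shows the bar (col ~107) running into the fingers (cols 103–133). In the scene crop the tips end at about the bar's height (605,85), not below it at the projected TCP (602,121). The tips seem to sit higher than reported, so I'll check.

```bash
python3 - <<'E'
from h import *
t=state()["tool_pos"];c=camera("wrist");s=camera("scene")
for z in(0,.01,.02,.03,.04):
    print(z,np.round([proj(c,t+[0,.011,z]),proj(c,t+[0,-.011,z]),proj(s,t+[0,0,z])],1).tolist())
# bar height by two views: bar corner (near +y end)
u1=(104+200,86+100);u2=(385,0)
x=(545-385)/3.727+250;y=147/3.725+200
o1,d1=ray(c,*u1);o2,d2=ray(s,x,y)
k=np.linalg.lstsq(np.c_[d1,-d2],o2-o1,rcond=None)[0];print(o1+d1*k[0],o2+d2*k[1])
print(state()["qpos"])
E
```

```text
0 [[314.7, 254.0], [317.5, 289.3], [308.3, 232.5]]
0.01 [[314.6, 261.2], [317.6, 298.2], [308.3, 228.5]]
0.02 [[314.5, 269.3], [317.6, 307.9], [308.3, 224.5]]
0.03 [[314.3, 278.4], [317.6, 318.9], [308.3, 220.5]]
0.04 [[314.2, 288.6], [317.7, 331.1], [308.3, 216.4]]
[0.54575163 0.08305222 0.0936275 ] [0.55284516 0.0879887  0.0923241 ]
[-9.07544623e-02  3.31750645e-01 -2.44249469e-01  9.94632776e-01
  7.32847148e-05  1.55122469e+00]
```

Both views put the real fingertips about 25–30 mm above the reported TCP, so the fingers passed over the bar. I'll go 3 cm lower.

```bash

python3 -m inch '0 0 0 0 1.0 -0.5 1;0 0 0 0 0.9 0 1;0 0 0 0 0 0 1;0 0 0 0 0 1.2 1;0 0 0 0 0 1.2 1;0 0 0 0 0 1.1 1;0 0 0 0 0 0 1;0 0 0 0 0 0 1'
python3 -m inch '0 0 0 0 -0.4 0 1;0 0 0 0 -0.4 0 1;0 0 0 0 -0.4 0 1;0 0 0 0 0 0 1;0 0 0 0 0 0 1'
python3 -m inch '0 0 0 0 -0.2 0 1;0 0 0 0 -0.2 0 1;0 0 0 0 0 0 1;0 0 0 0 0 0 1'
python3 -m inch '0 0 0 0 -0.2 0 1;0 0 0 0 -0.2 0 1;0 0 0 0 0 0 1;0 0 0 0 0 0 1'
```

```text
time_s: 7.42
tool_pos: [0.5656, 0.0292, 0.0457]
tcp_rot: [0.732, 0.681, -0.001, -0.001]
contact_force: [0.2, 0.3, 0.3]
gripper_width: -0.003
finger_force: 0.0
time_s: 7.83
tool_pos: [0.5548, 0.03, 0.0473]
tcp_rot: [0.732, 0.681, 0.0, 0.001]
contact_force: [1.3, -0.8, -0.2]
gripper_width: 0.0
finger_force: 0.7
time_s: 8.17
tool_pos: [0.5534, 0.0301, 0.0474]
tcp_rot: [0.732, 0.681, 0.002, 0.002]
contact_force: [6.9, -1.1, -3.0]
gripper_width: -0.0
finger_force: 3.5
time_s: 8.5
tool_pos: [0.5531, 0.0301, 0.0477]
tcp_rot: [0.732, 0.681, 0.004, 0.004]
contact_force: [15.5, -0.4, -10.4]
gripper_width: 0.0
finger_force: 7.8
```

The drawer stopped dead at about 15 N, so it is locked. Next I turn the knob.

```bash

python3 -m inch '0 0 0 0 1.2 0 1;0 0 0 0 0 -2.9 1;0 0 0 0 0 -3.1 1;0 0 0 0 0 -3.1 1;0 0 0 0 0 -3.1 -1;0 0 0 -0.1 3.1 0 -1;0 0 0 -0.1 3.1 0 -1;0 0 0 -0.1 3.1 0 -1'
python3 -m inch '0 0 0 0 3.2 0 -1;0 0 0 0 0 0 -1;0 0 0 0 0 0 -1;0 0 0 0 0 0 -1'
python3 - <<'E'
from h import *
s=state();print(s["qpos"],s["tool_pos"],delta([.692,.0165,.079]))
c=camera("wrist");save(c,"w2.png");print(proj(c,[.692,.0165,.134]))
E
```

```text
time_s: 9.17
tool_pos: [0.6519, 0.0202, 0.1703]
tcp_rot: [0.732, 0.682, 0.001, 0.001]
contact_force: [-0.1, 0.4, 0.1]
gripper_width: 0.566
finger_force: 0.0
time_s: 9.5
tool_pos: [0.6818, 0.018, 0.1678]
tcp_rot: [0.732, 0.681, -0.001, -0.001]
contact_force: [0.4, 0.0, -0.4]
gripper_width: 0.999
finger_force: 0.0
[-9.12648544e-02  5.41311818e-01  3.10958833e-01  1.34313171e+00
  1.25931116e-04  1.55071225e+00] [0.6817526  0.01798267 0.16780741] [-0.08  1.06  8.88]
(np.float64(332.0378449946551), np.float64(250.92447113248687))
```

View pics/w2.png

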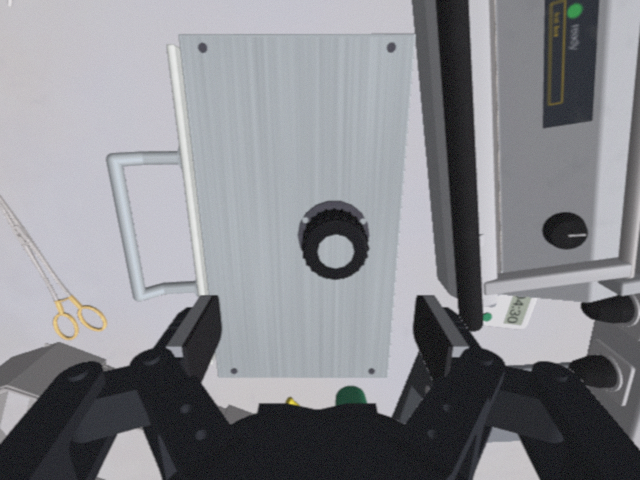

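The knob cap is at (336,248), against a prediction of (332,251), so the knob is ~2 mm farther in x. There is a device behind the unit, so I'll open only about 60 mm before going down.

```bash

python3 -m inch '0 0 0 0 1.2 0 -0.4;0 0 0 0 0 0 -0.4;0 0 0 0 0 2 -0.4;0 0 0 0 0 2 -0.4;0 0 0 0 0 1.5 -0.4;0 0 0 0 0 1.5 -0.4;0 0 0 0 0 0.9 -0.4;0 0 0 0 0 0.9 -0.4'
python3 -m inch '0 0 0 0 0 0 -0.4;0 0 0 0 0 0 0.5;0 0 0 0 0 0 0.5;0 0 0 0 0 0 0.5;0 0 0 0 0 0 0.5' 40
```

```text
time_s: 10.22
tool_pos: [0.6939, 0.0172, 0.0806]
tcp_rot: [0.732, 0.682, -0.0, -0.0]
contact_force: [-0.2, 0.6, -0.9]
gripper_width: 0.699
finger_force: 0.0
time_s: 10.63
tool_pos: [0.6937, 0.0171, 0.0819]
tcp_rot: [0.732, 0.682, -0.001, -0.001]
contact_force: [-5.5, 0.3, 2.4]
gripper_width: 0.499
finger_force: 42.3
```

```bash

python3 -m inch '0 0 -6 0 0 0 0.5;0 0 -6 0 0 0 0.5;0 0 -6 0 0 0 0.5;0 0 -6 0 0 0 0.5;0 0 -6 0 0 0 0.5'
python3 -m inch '0 0 -6 0 0 0 0.5;0 0 -6 0 0 0 0.5;0 0 -6 0 0 0 0.5;0 0 -6 0 0 0 0.5;0 0 -6 0 0 0 0.5'
python3 -m inch '0 0 -6 0 0 0 0.5;0 0 -6 0 0 0 0.5;0 0 -6 0 0 0 0.5;0 0 -6 0 0 0 0.5;0 0 -6 0 0 0 0.5;0 0 0 0 0 0 0.5;0 0 0 0 0 0 0.5'
python3 -c "
from h import *
s=state();print(s['qpos'],s['moment'],R.from_quat(s['tcp_rot']).as_matrix().round(3))"
```

```text
time_s: 11.05
tool_pos: [0.6929, 0.017, 0.0819]
tcp_rot: [0.528, 0.849, -0.001, -0.001]
contact_force: [-7.7, -0.2, 4.0]
gripper_width: 0.503
finger_force: 42.6
time_s: 11.47
tool_pos: [0.6922, 0.0164, 0.0819]
tcp_rot: [0.291, 0.957, -0.001, -0.002]
contact_force: [-8.9, -1.7, 5.3]
gripper_width: 0.504
finger_force: 42.7
time_s: 12.05
tool_pos: [0.6919, 0.0156, 0.0818]
tcp_rot: [0.036, 0.999, -0.001, -0.002]
contact_force: [-10.0, -4.2, 5.5]
gripper_width: 0.499
finger_force: 42.7
[-0.09192819  0.59671781  0.19269427  1.17141469 -0.00278024 -0.02014535] [-0.70102379  2.03136351  0.03385524] [[-0.997  0.072 -0.005]
 [ 0.072  0.997 -0.002]
 [ 0.005 -0.003 -1.   ]]
```

```bash

python3 -m inch '0 0 0 0 0 0 -0.4;0 0 0 0 0 0 -0.4;0 0 0 0 0 0 -0.4;0 0 0 0 0 -2 -0.4;0 0 0 0 0 -3 -0.4;0 0 0 0 0 -3 0;0 0 7 0 0 -2 1;0 0 7 0 0 0 1'
python3 -m inch '0 0 7 0 0 0 1;0 0 7 0 0 0 1;0 0 7 0 0 0 1;0 0 7 0 0 0 1;0 0 7 0 0 0 1;0 0 7 0 0 0 1;0 0 7 0 0 0 1;0 0 7 0 0 0 1'
python3 -m inch '0 0 7 0 0 0 1;0 0 7 0 0 0 1;0 0 6 0 0 0 1;0 0 0 0 -3.1 0 1;0 0 0 0 -3.1 0 1;0 0 0 0 -3.1 0 1;0 0 0 0 -3.1 0 1;0 0 0 0 0 0 1'
python3 -c "
from h import *
print(delta([.566,.029,.046]),R.from_quat(state()['tcp_rot']).as_matrix().round(3)[:,1])"
```

```text
time_s: 12.72
tool_pos: [0.6983, 0.017, 0.1875]
tcp_rot: [0.16, 0.987, 0.001, 0.005]
contact_force: [0.1, -1.1, 1.0]
gripper_width: 0.28
finger_force: 0.0
time_s: 13.38
tool_pos: [0.6957, 0.0172, 0.1812]
tcp_rot: [0.605, 0.796, 0.001, 0.001]
contact_force: [0.3, 0.2, 0.3]
gripper_width: -0.001
finger_force: 0.0
time_s: 14.05
tool_pos: [0.5647, 0.027, 0.1803]
tcp_rot: [0.732, 0.682, -0.002, -0.002]
contact_force: [-1.3, -0.2, 0.2]
gripper_width: -0.003
finger_force: 0.0
[ 0.2   0.2  13.43] [ 0.998 -0.07  -0.006]
```

```bash

python3 -m inch '0 0 0 0.2 0.2 3 1;0 0 0 0 0 3 1;0 0 0 0 0 3 1;0 0 0 0 0 2.4 1;0 0 0 0 0 2 1;0 0 0 0 0 0 1;0 0 0 0 0 0 1'
python3 -m inch '0 0 0 0 -0.4 0 1;0 0 0 0 -0.4 0 1;0 0 0 0 -0.4 0 1;0 0 0 0 0 0 1'
python3 -m inch '0 0 0 0 -0.3 0 1;0 0 0 0 -0.3 0 1;0 0 0 0 0 0 1;0 0 0 0 0 0 1'
python3 -m inch '0 0 0 0 -0.3 0 1;0 0 0 0 -0.3 0 1;0 0 0 0 0 0 1;0 0 0 0 0 0 1'
```

```text
time_s: 14.63
tool_pos: [0.5734, 0.0278, 0.0463]
tcp_rot: [0.732, 0.682, -0.0, -0.001]
contact_force: [-0.3, 0.8, 0.9]
gripper_width: -0.002
finger_force: 0.0
time_s: 14.97
tool_pos: [0.5616, 0.0286, 0.048]
tcp_rot: [0.732, 0.682, 0.001, 0.001]
contact_force: [0.6, -0.7, 0.6]
gripper_width: 0.003
finger_force: 0.0
time_s: 15.3
tool_pos: [0.5554, 0.0289, 0.0468]
tcp_rot: [0.732, 0.681, 0.0, 0.0]
contact_force: [0.6, -0.5, -0.3]
gripper_width: 0.0
finger_force: 0.4
time_s: 15.63
tool_pos: [0.5487, 0.0294, 0.0463]
tcp_rot: [0.732, 0.682, -0.0, -0.0]
contact_force: [0.1, 1.2, 0.0]
gripper_width: -0.002
finger_force: 0.1
```

```bash

python3 -m inch '0 0 0 0 -0.6 0 1;0 0 0 0 -0.6 0 1;0 0 0 0 -0.6 0 1;0 0 0 0 -0.6 0 1;0 0 0 0 -0.6 0 1;0 0 0 0 -0.6 0 1;0 0 0 0 -0.6 0 1;0 0 0 0 -0.6 0 1'
python3 -m inch '0 0 0 0 -0.6 0 1;0 0 0 0 -0.6 0 1;0 0 0 0 -0.6 0 1;0 0 0 0 -0.6 0 1;0 0 0 0 -0.6 0 1;0 0 0 0 -0.6 0 1;0 0 0 0 -0.6 0 1;0 0 0 0 0 0 1'
python3 -m inch '0 0 0 0 -0.3 0 1;0 0 0 0 -0.3 0 1;0 0 0 0 0 0 1;0 0 0 0 0 0 1;0 0 0 0 0 0 1'
```

```text
time_s: 16.3
tool_pos: [0.5009, 0.0328, 0.0466]
tcp_rot: [0.732, 0.681, -0.0, -0.0]
contact_force: [2.5, -0.8, -1.4]
gripper_width: -0.001
finger_force: 0.9
time_s: 16.97
tool_pos: [0.4576, 0.0361, 0.0464]
tcp_rot: [0.732, 0.682, -0.001, -0.001]
contact_force: [-0.2, 0.3, 0.2]
gripper_width: -0.005
finger_force: 0.0
time_s: 17.38
tool_pos: [0.4571, 0.0361, 0.0472]
tcp_rot: [0.732, 0.681, 0.002, 0.002]
contact_force: [7.5, 0.4, -5.3]
gripper_width: -0.002
finger_force: 3.7
```

The drawer is at its outer stop. Next is the handpiece.

```bash

python3 -m inch '0 0 0 0 1.3 0 1;0 0 0 0 0 -3 1;0 0 0 0 0 -4 1;0 0 0 0 0 -4 1;0 0 0 0 0 -4 0;0 0 6.6 0 0 0 -0.4;0 0 6.6 0 0 0 -0.4;0 0 6.5 0 0 0 -0.4'
python3 -m inch '0 0 0 3.63 -1.47 0 -0.4;0 0 0 3.63 -1.47 0 -0.4;0 0 0 3.63 -1.47 0 -0.4;0 0 0 3.63 -1.47 0 -0.4;0 0 0 3.63 -1.47 0 -0.4;0 0 0 3.63 -1.47 0 -0.4;0 0 0 3.63 -1.47 0 -0.4;0 0 0 0 0 0 -0.4'
python3 -m inch '0 0 0 0 0 0 -0.4;0 0 0 0 0 0 -0.4'
python3 - <<'E'
from h import *
s=state();print(s["qpos"],s["tool_pos"],delta([.479,.309,.2]),R.from_quat(s["tcp_rot"]).as_matrix().round(3)[:,1])
c=camera("wrist");t=camera("top")
o=np.zeros((480,800,3),np.uint8);o[:,:560]=c["color"][:,40:600];b=t["color"][160:280,270:390];o[:240,560:]=cv2.resize(b,(240,240));cv2.imwrite("pics/w3.png",o[:,:,::-1])
for p in([.5242,.4108,.015],[.4339,.2075,.015],[.479,.309,.02]):print(np.array(proj(c,p))-[40,0])
E
```

```text
time_s: 18.05
tool_pos: [0.4671, 0.0354, 0.1977]
tcp_rot: [0.839, 0.544, 0.001, 0.0]
contact_force: [0.7, -0.2, -0.6]
gripper_width: 0.562
finger_force: 0.0
time_s: 18.72
tool_pos: [0.4743, 0.3153, 0.1959]
tcp_rot: [0.836, 0.549, 0.001, -0.001]
contact_force: [0.0, -0.6, 0.6]
gripper_width: 0.697
finger_force: 0.0
time_s: 18.88
tool_pos: [0.4743, 0.309, 0.1961]
tcp_rot: [0.837, 0.547, -0.001, 0.0]
contact_force: [0.4, -0.2, 0.2]
gripper_width: 0.699
finger_force: 0.0
[ 4.35796697e-01  2.98884744e-01  1.28392028e-02  1.28635344e+00
 -2.49288585e-04  2.42079748e+00] [0.47434918 0.3090409  0.19610919] [ 0.18  0.43 -0.39] [ 0.915 -0.402 -0.001]
[281.83439031  84.56136622]
[280.23195252 289.56491405]
[281.01740039 198.28012857]
```

View pics/w3.png

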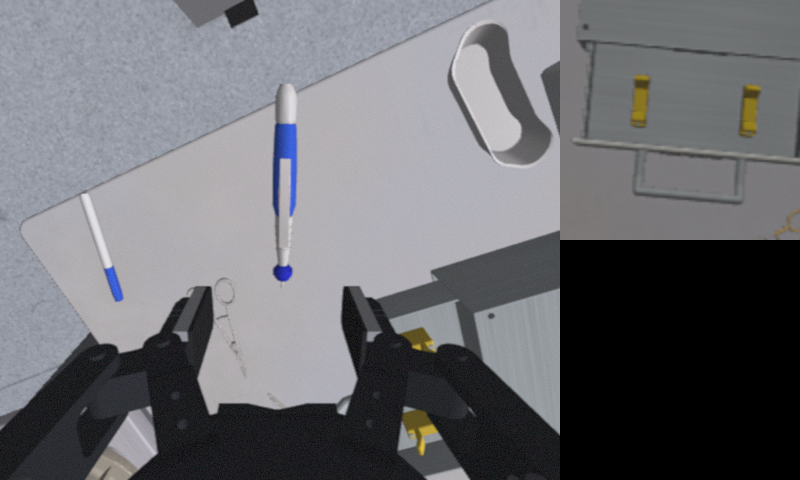

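The drawer is fully open with both saddles visible. The handpiece axis is at col ~285, against a prediction of 281, so I'll shift 3 mm. I'll feel for the table to fix the tip height.

```bash

python3 -m inch '0 0 1.2 0.68 0.73 0 0;0 0 0 0 0 4 0;0 0 0 0 0 4 0;0 0 0 0 0 4 0;0 0 0 0 0 4 0;0 0 0 0 0 2 0;0 0 0 0 0 1.5 0;0 0 0 0 0 0 0'
python3 -m inch '0 0 0 0 0 0.3 0;0 0 0 0 0 0.2 0;0 0 0 0 0 0 0;0 0 0 0 0 0 0'
python3 - <<'E'
from h import *
s=state();print(s["tool_pos"])
a=camera("wrist")["color"][150:400,180:480];b=camera("scene")["color"][290:400,190:350]
o=np.zeros((330,800,3),np.uint8);o[:250,:300]=a;o[:330,310:790]=cv2.resize(b,(480,330));cv2.imwrite("pics/w4.png",o[:,:,::-1])
E
```

```text
time_s: 19.65
tool_pos: [0.4818, 0.3095, -0.0018]
tcp_rot: [0.844, 0.536, -0.003, -0.0]
contact_force: [-0.2, 0.1, -0.8]
gripper_width: 0.499
finger_force: 0.0
time_s: 19.98
tool_pos: [0.4856, 0.3128, -0.002]
tcp_rot: [0.843, 0.537, 0.001, 0.0]
contact_force: [-0.0, 0.6, -1.4]
gripper_width: 0.499
finger_force: 0.0
[ 0.48555093  0.3128238  -0.00195359]
```

View pics/w4.png

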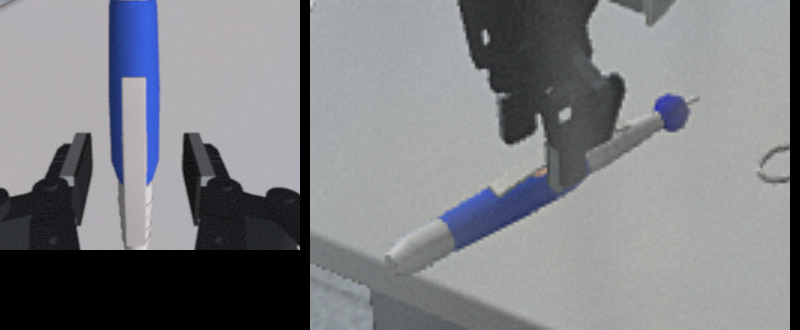

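The handpiece is centred between the fingers (col 134, with the fingers at 80 and 190), but the pads are at the front end of the blue body. I'll move 8 mm tailward and go on down.

```bash

python3 -m inch '0 0 0 0.8 0 0.3 0;0 0 0 0 0 0.3 0;0 0 0 0 0 0 0;0 0 0 0 0 0 0'
python3 -m inch '0 0 0 0 0 0.3 0;0 0 0 0 0 0.2 0;0 0 0 0 0 0 0;0 0 0 0 0 0 0'
python3 -m inch '0 0 0 0 0 0.2 0;0 0 0 0 0 0.2 0;0 0 0 0 0 0 0;0 0 0 0 0 0 0'
python3 -m inch '0 0 0 0 0 0.2 0;0 0 0 0 0 0.1 0;0 0 0 0 0 0 0;0 0 0 0 0 0 0'
```

```text
time_s: 20.42
tool_pos: [0.4874, 0.3199, -0.0098]
tcp_rot: [0.843, 0.538, -0.0, -0.0]
contact_force: [-0.5, 0.4, 0.3]
gripper_width: 0.497
finger_force: 0.0
time_s: 20.75
tool_pos: [0.4875, 0.3197, -0.0147]
tcp_rot: [0.843, 0.537, -0.0, -0.0]
contact_force: [0.3, -0.1, -1.2]
gripper_width: 0.501
finger_force: 0.0
time_s: 21.08
tool_pos: [0.4877, 0.3198, -0.0186]
tcp_rot: [0.843, 0.537, -0.0, -0.0]
contact_force: [-0.3, -0.1, -0.1]
gripper_width: 0.495
finger_force: 0.0
time_s: 21.42
tool_pos: [0.4877, 0.3198, -0.0215]
tcp_rot: [0.843, 0.537, -0.0, -0.0]
contact_force: [0.1, -0.3, -0.3]
gripper_width: 0.5
finger_force: 0.0
```

```bash

python3 -m inch '0 0 0 0 0 0.2 0;0 0 0 0 0 0.1 0;0 0 0 0 0 0 0;0 0 0 0 0 0 0'
python3 -m inch '0 0 0 0 0 0.2 0;0 0 0 0 0 0 0;0 0 0 0 0 0 0'
python3 -m inch '0 0 0 0 0 0.2 0;0 0 0 0 0 0 0;0 0 0 0 0 0 0'
```

```text
time_s: 21.75
tool_pos: [0.4877, 0.3198, -0.0245]
tcp_rot: [0.843, 0.537, -0.0, -0.0]
contact_force: [0.5, -0.2, -0.3]
gripper_width: 0.5
finger_force: 0.0
time_s: 22.0
tool_pos: [0.4877, 0.3198, -0.0265]
tcp_rot: [0.843, 0.537, -0.0, -0.0]
contact_force: [0.3, 0.4, -0.3]
gripper_width: 0.498
finger_force: 0.0
time_s: 22.25
tool_pos: [0.4877, 0.3198, -0.0285]
tcp_rot: [0.843, 0.537, -0.0, -0.0]
contact_force: [0.2, 0.6, -1.4]
gripper_width: 0.502
finger_force: 0.0
```

```bash

python3 -m inch '0 0 0 0 0 -0.1 0.3;0 0 0 0 0 0 0.8;0 0 0 0 0 0 0.8;0 0 0 0 0 0 0.8;0 0 0 0 0 0 0.8;0 0 0 0 0 0 0.8' 40
python3 -m inch '0 0 0 0 0 -0.5 0.8;0 0 0 0 0 -1 0.8;0 0 0 0 0 -2 0.8;0 0 0 0 0 -2 0.8;0 0 0 0 0 0 0.8;0 0 0 0 0 0 0.8'
python3 - <<'E'
from h import *
s=state();print(s["tool_pos"],s["moment"])
a=camera("wrist")["color"][20:400,130:510];b=camera("scene")["color"][260:400,190:380]
o=np.zeros((400,790,3),np.uint8);o[:380,:380]=a;o[:294,390:789]=cv2.resize(b,(399,294));cv2.imwrite("pics/w5.png",o[:,:,::-1])
E
```

```text
time_s: 22.75
tool_pos: [0.488, 0.32, -0.027]
tcp_rot: [0.843, 0.537, 0.0, -0.0]
contact_force: [-1.5, -0.1, 3.3]
gripper_width: 0.224
finger_force: 40.3
time_s: 23.25
tool_pos: [0.489, 0.3203, 0.0288]
tcp_rot: [0.843, 0.537, 0.001, 0.0]
contact_force: [-0.5, -0.7, -3.4]
gripper_width: 0.226
finger_force: 39.7
[0.4889778  0.32027419 0.02877966] [-0.00508189 -0.02980021  0.00348142]
```

View pics/w5.png

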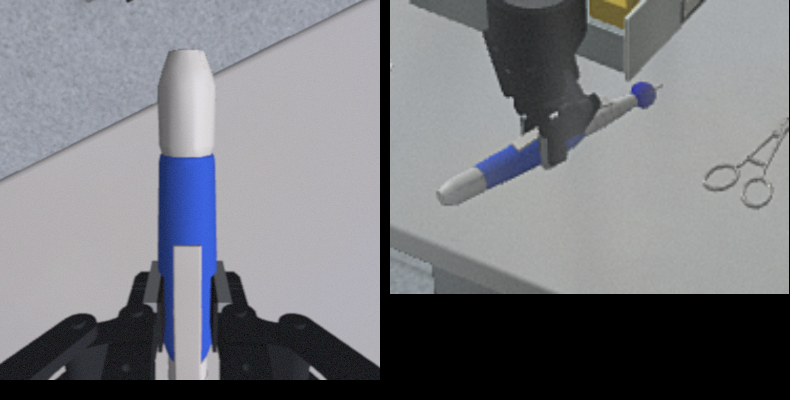

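The handpiece is held (19 mm wide, ~0.35 kg) and level. Now I locate the saddles in the top view.

```bash
python3 - <<'E'
from h import *
np.set_printoptions(precision=4,suppress=True)
c=camera("top");im=c["color"];hsv=cv2.cvtColor(im,cv2.COLOR_RGB2HSV)
m=np.zeros(im.shape[:2],np.uint8);s=(slice(190,240),slice(280,400))
m[s]=((hsv[s][...,0]>15)&(hsv[s][...,0]<35)&(hsv[s][...,1]>110))*255
Q=[]
for k in cv2.findContours(m,0,2)[0]:
    if cv2.contourArea(k)>15:
        r=cv2.minAreaRect(k);print(r);Q.append(onz(c,*r[0],.06))
Q=np.array(sorted(Q,key=lambda q:-q[1]));print(Q,np.linalg.norm(Q[0]-Q[1]))
C=Q.mean(0);d=Q[0]-Q[1];print("cradle",C,"yaw",np.degrees(np.arctan2(-d[0],d[1])))
g=cv2.cvtColor(im,cv2.COLOR_RGB2GRAY)
for u in(330,338,346):print(u,g[225:268,u])
print([onz(c,338,v,.094)[0] for v in(250,255,260)],[onz(c,338,v,.088)[0] for v in(230,235,240)])
s=state();a=-4.1;print(R.from_quat(s["tcp_rot"]).as_matrix().round(3))
cv2.imwrite("pics/mask.png",m)
E
```

```text
((364.43072509765625, 214.69308471679688), (7.1642680168151855, 25.174442291259766), 5.710593223571777)
((309.8196716308594, 209.98362731933594), (6.51857328414917, 24.625720977783203), 5.19442892074585)
[[ 0.5392  0.0888  0.06  ]
 [ 0.5309 -0.0329  0.06  ]] 0.12193714463523837
cradle [0.535  0.0279 0.06  ] yaw -3.8837968636996756
330 [113 112 115 114 114 118 117 113 107 144 130  71  75 113 121 121 121 119
 120 120 120 121 121 120 121 120 120 122 121 121 120 128 116  81  74 120
 122 121 120 120 121 121 120]
338 [113 113 113 113 114 115 116 115 113 122 140 116  62  81 123 121 121 121
 121 120 121 121 121 121 120 121 120 121 122 119 106 122 124 107  72  87
 121 122 121 120 121 120 120]
346 [111 113 112 113 113 112 115 116 112 114 139 134  94  61  80 121 121 121
 121 120 120 121 120 121 120 120 120 120 122 121 119 112 124 119  94  65
  99 120 120 121 120 121 120]
[np.float64(0.45140261698770867), np.float64(0.4406336080130093), np.float64(0.42986857994579936)] [np.float64(0.49473595353733213), np.float64(0.48389219793701665), np.float64(0.4730524538410876)]
[[ 0.422  0.906 -0.002]
 [ 0.906 -0.422 -0.001]
 [-0.002 -0.001 -1.   ]]
```

Saddle spacing is 122 mm (124 expected) and yaw -3.9°. The front edge plus 56 mm and the bar plus 101 mm both give a cradle x of about 0.536, so I take (0.536, 0.028).

```bash

python3 -m inch '0 0 0 0 0 -2.6 0.8;0 0 0 0 0 -2.6 0.8;0 0 -5 0 0 -2.4 0.8;0 0 -5 0 0 0 0.8;0 0 -5.5 0 0 0 0.8;0 0 -5.5 0 0 0 0.8;0 0 0 0 0 0 0.8'
python3 -m inch '0 0 0 -2 0.5 0 0.8;0 0 0 -2.5 0.6 0 0.8;0 0 0 -3 0.7 0 0.8;0 0 0 -3 0.7 0 0.8;0 0 0 -3 0.7 0 0.8;0 0 0 -3 0.7 0 0.8;0 0 0 -3 0.8 0 0.8;0 0 0 -3 0.8 0 0.8'
python3 -m inch '0 0 0 -2.5 0.6 0 0.8;0 0 0 -2 0.5 0 0.8;0 0 0 0 0 0 0.8;0 0 0 0 0 0 0.8;0 0 0 0 0 0 0.8'
python3 - <<'E'
from h import *
s=state();print(s["tool_pos"],delta([.537,.042,.03]),R.from_quat(s["tcp_rot"]).as_matrix().round(4)[:,1])
c=camera("wrist");o=c["color"];save(c,"w6.png")
for p in([.536,.028,.046],[.5404,.0899,.046]):print(proj(c,p))
E
```

```text
time_s: 23.98
tool_pos: [0.4869, 0.3194, 0.1023]
tcp_rot: [0.73, 0.683, -0.001, -0.0]
contact_force: [-0.1, 0.2, -3.4]
gripper_width: 0.221
finger_force: 39.8
time_s: 24.65
tool_pos: [0.5262, 0.0901, 0.1025]
tcp_rot: [0.732, 0.681, -0.001, -0.001]
contact_force: [1.2, 0.4, -2.6]
gripper_width: 0.226
finger_force: 39.9
time_s: 25.07
tool_pos: [0.5341, 0.0462, 0.1028]
tcp_rot: [0.732, 0.682, -0.0, -0.001]
contact_force: [-0.9, 0.3, -2.5]
gripper_width: 0.227
finger_force: 39.8
[0.53414567 0.0462135  0.10276058] [-0.4   0.33  7.28] [ 0.9975 -0.0711 -0.0018]
(np.float64(320.7078191008675), np.float64(260.99000601150124))
(np.float64(321.0151889176921), np.float64(177.4191204789128))
```

View pics/w6.png

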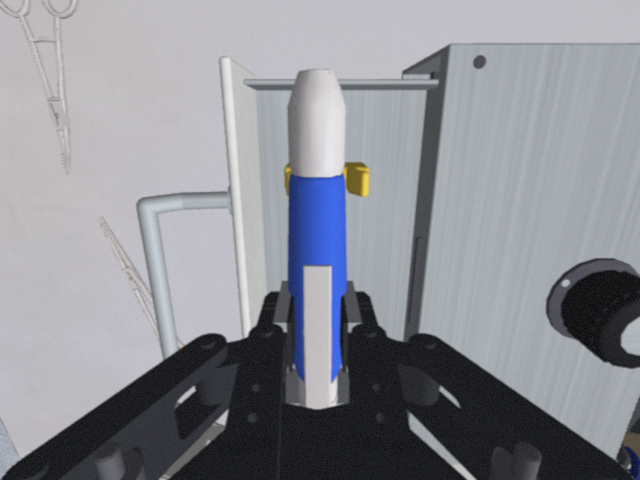

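The yellow saddle is centred at col ~327 with the handpiece at col 317, so it needs about +5 mm in tool y. I'll lower partway and check where the tail end is.

```bash

python3 -m inch '0 0 0 -0.4 0.5 1 0.8;0 0 0 0 0 1 0.8;0 0 0 0 0 1 0.8;0 0 0 0 0 0.7 0.8;0 0 0 0 0 0 0.8;0 0 0 0 0 0 0.8'
python3 - <<'E'
from h import *
np.set_printoptions(precision=4,suppress=True)
c=camera("wrist");im=c["color"];hsv=cv2.cvtColor(im,cv2.COLOR_RGB2HSV);s=state();z=s["tool_pos"][2]+.027;print("underside",z,s["tool_pos"])
m=((hsv[...,0]>15)&(hsv[...,0]<35)&(hsv[...,1]>110)).astype(np.uint8);m[230:]=0;m[:90]=0;m[:,:250]=0;m[:,420:]=0
for k in cv2.findContours(m,0,2)[0]:
    if cv2.contourArea(k)>15:print("yellow",cv2.boundingRect(k))
b=((hsv[...,0]>100)&(hsv[...,0]<130)&(hsv[...,1]>120)).astype(np.uint8)
for k in cv2.findContours(b,0,2)[0]:
    if cv2.contourArea(k)>400:print("blue",cv2.boundingRect(k))
cv2.imwrite("pics/w7.png",im[20:300,180:460,::-1])
g=cv2.cvtColor(im,cv2.COLOR_RGB2GRAY);print(g[20:130:2,318]);print(g[20:130:2,370])
for v in(60,70,80,90):print(v,onz(c,318,v,z+.013)[1],onz(c,370,v,.08)[1])
E
```

```text
time_s: 25.62
tool_pos: [0.5386, 0.0419, 0.0656]
tcp_rot: [0.731, 0.682, -0.001, -0.001]
contact_force: [-0.0, -0.5, -2.6]
gripper_width: 0.223
finger_force: 39.8
underside 0.09326016051836877 [0.5393 0.0417 0.0663]
yellow (343, 164, 28, 41)
yellow (270, 164, 21, 41)
blue (288, 174, 59, 207)
[195 193 196 196 197 194 196 195 193 195 195 194 198 196 197 197 197 197
 196 194 188 153 176 167 133 195 199 200 197 194 197 198 196 198 196 200
 202 204 208 209 211 214 213 216 214 216 214 215 216 214 215 216 213 213
 214]
[195 196 194 192 196 197 197 190 196 197 195 198 193 196 193 196 192 193
 196 195 185 156 175 170 115 100  99  96  96 169 177 175 177 178 175 175
 176 176 176 176 179 175 177 176 174 176 176 177 176 176 173 176 175 175
 175]
60 0.14341878240488978 0.14578424892854058
70 0.140206845881171 0.1419213671207876
80 0.13693955800047142 0.13799193495886886
90 0.1336154755207632 0.13399421768903544
```

View pics/w7.png

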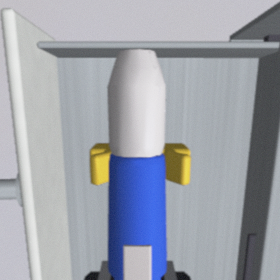

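The saddle spans cols 270–371 (centre 320.5) and the handpiece is centred at col 317.5, which is fine. The tail (row ~71) is close to the drawer's end wall, so I'll shift 4 mm away from it and lower.

```bash

python3 -m inch '0 0 0 -0.4 0.1 0 0.8;0 0 0 0 0 0.8 0.8;0 0 0 0 0 0.8 0.8;0 0 0 0 0 0.8 0.8;0 0 0 0 0 0.8 0.8;0 0 0 0 0 0.4 0.8;0 0 0 0 0 0 0.8;0 0 0 0 0 0 0.8'
python3 -m inch '0 0 0 0 0 0.3 0.8;0 0 0 0 0 0.2 0.8;0 0 0 0 0 0 0.8;0 0 0 0 0 0 0.8'
python3 -m inch '0 0 0 0 0 0.2 0.8;0 0 0 0 0 0.1 0.8;0 0 0 0 0 0 0.8;0 0 0 0 0 0 0.8'
```

```text
time_s: 26.33
tool_pos: [0.5399, 0.0376, 0.0301]
tcp_rot: [0.731, 0.682, -0.0, -0.0]
contact_force: [0.4, 0.1, -2.7]
gripper_width: 0.223
finger_force: 39.9
time_s: 26.67
tool_pos: [0.5403, 0.0375, 0.0256]
tcp_rot: [0.731, 0.682, 0.0, -0.0]
contact_force: [-0.5, 1.0, -3.5]
gripper_width: 0.228
finger_force: 39.9
time_s: 27.0
tool_pos: [0.5402, 0.0375, 0.0225]
tcp_rot: [0.731, 0.682, -0.0, -0.0]
contact_force: [0.4, -0.1, -2.3]
gripper_width: 0.229
finger_force: 39.9
```

```bash

python3 -m inch '0 0 0 0 0 0.2 0.8;0 0 0 0 0 0 0.8;0 0 0 0 0 0 0.8'
python3 -m inch '0 0 0 0 0 0.1 0.8;0 0 0 0 0 0 0.8;0 0 0 0 0 0 0.8'
python3 -m inch '0 0 0 0 0 0.1 0.8;0 0 0 0 0 0 0.8;0 0 0 0 0 0 0.8'
```

```text
time_s: 27.25
tool_pos: [0.5402, 0.0375, 0.0205]
tcp_rot: [0.731, 0.682, -0.0, -0.0]
contact_force: [-0.0, -0.0, -2.9]
gripper_width: 0.221
finger_force: 39.9
time_s: 27.5
tool_pos: [0.5403, 0.0375, 0.0195]
tcp_rot: [0.731, 0.682, -0.0, -0.0]
contact_force: [0.0, -0.7, -3.4]
gripper_width: 0.221
finger_force: 39.9
time_s: 27.75
tool_pos: [0.5407, 0.0375, 0.0189]
tcp_rot: [0.731, 0.682, 0.0, 0.0]
contact_force: [-0.8, -0.3, 0.4]
gripper_width: 0.224
finger_force: 40.1
```

```bash

python3 -m inch '0 0 0 0 0 0 0.4;0 0 0 0 0 0 0.2;0 0 0 0 0 0 0;0 0 0 0 0 0 0;0 0 0 0 0 0 0;0 0 0 0 0 0 0'
python3 -m inch '0 0 0 0 0 -1 0;0 0 0 0 0 -3 0;0 0 0 0 0 -4 0;0 0 0 0 0 -4 0;0 0 0 0 0 -3 0;0 0 0 0 0 0 0'
python3 - <<'E'
from h import *
np.set_printoptions(precision=4,suppress=True)
c=camera("wrist");print(state()["tool_pos"]);hsv=cv2.cvtColor(c["color"],cv2.COLOR_RGB2HSV)
m=((hsv[...,0]>15)&(hsv[...,0]<35)&(hsv[...,1]>110)).astype(np.uint8);m[:,:230]=0;m[:,430:]=0
for k in cv2.findContours(m,0,2)[0]:
    if cv2.contourArea(k)>15:print("yellow",cv2.boundingRect(k))
b=((hsv[...,0]>100)&(hsv[...,0]<130)&(hsv[...,1]>120)).astype(np.uint8)
for k in cv2.findContours(b,0,2)[0]:
    if cv2.contourArea(k)>100:print("blue",cv2.boundingRect(k),cv2.fitLine(k,2,0,.01,.01).ravel())
E
```

```text
time_s: 28.25
tool_pos: [0.5404, 0.0375, 0.0186]
tcp_rot: [0.731, 0.682, 0.0, 0.0]
contact_force: [-0.2, -1.6, -0.5]
gripper_width: 0.499
finger_force: 0.0
time_s: 28.75
tool_pos: [0.5444, 0.0372, 0.1767]
tcp_rot: [0.731, 0.682, 0.004, 0.005]
contact_force: [0.7, -0.3, -0.5]
gripper_width: 0.502
finger_force: 0.0
[0.5432 0.0373 0.1735]
yellow (321, 265, 19, 34)
yellow (283, 265, 21, 35)
yellow (325, 145, 18, 22)
yellow (278, 145, 20, 22)
blue (552, 379, 15, 25) [  0.1025  -0.9947 559.6216 390.7297]
blue (302, 307, 22, 20) [  0.0496  -0.9988 310.8438 316.3125]
blue (298, 145, 28, 107) [  0.0229  -0.9997 313.0189 209.3019]
```

The handpiece is seated: the blue body is at col 312, with the saddle centres at cols 310.5 and 311.5. Now I push the drawer shut on the front of the bar.

```bash

python3 -m inch '0 0 0 0 -3.4 0 1;0 0 0 0 -3.4 0 1;0 0 0 0 -3.4 0 1;0 0 0 0 -3.4 0 1;0 0 0 0 0 0 1;0 0 0 0 0 0 1'
python3 -m inch '0 0 0 0 0 3 1;0 0 0 0 0 3 1;0 0 0 0 0 3 1;0 0 0 0 0 2 1;0 0 0 0 0 1.4 1;0 0 0 0 0 0 1;0 0 0 0 0 0 1'
python3 -m inch '0 0 0 0 0.4 0 1;0 0 0 0 0.4 0 1;0 0 0 0 0.4 0 1;0 0 0 0 0.4 0 1;0 0 0 0 0.4 0 1;0 0 0 0 0.4 0 1;0 0 0 0 0 0 1'
```

```text
time_s: 29.3
tool_pos: [0.4023, 0.0472, 0.168]
tcp_rot: [0.731, 0.682, -0.0, -0.001]
contact_force: [0.6, 0.6, 0.2]
gripper_width: 0.0
finger_force: 0.0
time_s: 29.88
tool_pos: [0.4046, 0.0469, 0.0439]
tcp_rot: [0.731, 0.682, -0.001, -0.001]
contact_force: [0.3, 0.6, -0.1]
gripper_width: -0.0
finger_force: 0.0
time_s: 30.47
tool_pos: [0.43, 0.0451, 0.0449]
tcp_rot: [0.731, 0.682, 0.001, 0.001]
contact_force: [0.7, 0.1, 0.2]
gripper_width: -0.002
finger_force: 0.0
```

```bash

python3 -m inch '0 0 0 0 0.4 0 1;0 0 0 0 0.5 0 1;0 0 0 0 0.5 0 1;0 0 0 0 0.5 0 1;0 0 0 0 0.5 0 1;0 0 0 0 0.5 0 1;0 0 0 0 0.5 0 1;0 0 0 0 0.5 0 1'
python3 -m inch '0 0 0 0 0.5 0 1;0 0 0 0 0.5 0 1;0 0 0 0 0.5 0 1;0 0 0 0 0.5 0 1;0 0 0 0 0.5 0 1;0 0 0 0 0.5 0 1;0 0 0 0 0.4 0 1;0 0 0 0 0.3 0 1'
python3 -m inch '0 0 0 0 0.3 0 1;0 0 0 0 0.3 0 1;0 0 0 0 0.3 0 1;0 0 0 0 0 0 1;0 0 0 0 0 0 1'
python3 -m inch '0 0 0 0 0.2 0 1;0 0 0 0 0.2 0 1;0 0 0 0 0.2 0 1;0 0 0 0 0 0 1;0 0 0 0 0 0 1'
```

```text
time_s: 31.13
tool_pos: [0.468, 0.0425, 0.0445]
tcp_rot: [0.731, 0.682, -0.0, -0.0]
contact_force: [-1.6, -0.1, 0.3]
gripper_width: 0.0
finger_force: 0.9
time_s: 31.8
tool_pos: [0.5051, 0.0399, 0.0445]
tcp_rot: [0.731, 0.682, 0.0, 0.0]
contact_force: [-1.1, 0.4, -0.5]
gripper_width: -0.001
finger_force: 0.9
time_s: 32.22
tool_pos: [0.5143, 0.0393, 0.0449]
tcp_rot: [0.731, 0.682, 0.001, 0.001]
contact_force: [-0.2, 0.4, -0.6]
gripper_width: -0.002
finger_force: 0.0
time_s: 32.63
tool_pos: [0.52, 0.0389, 0.0447]
tcp_rot: [0.731, 0.682, 0.0, 0.0]
contact_force: [-1.0, 0.7, -0.3]
gripper_width: 0.001
finger_force: 0.0
```

```bash

python3 -m inch '0 0 0 0 0.2 0 1;0 0 0 0 0.2 0 1;0 0 0 0 0.2 0 1;0 0 0 0 0 0 1;0 0 0 0 0 0 1'
python3 -m inch '0 0 0 0 0.2 0 1;0 0 0 0 0.2 0 1;0 0 0 0 0.2 0 1;0 0 0 0 0 0 1;0 0 0 0 0 0 1'
python3 -m inch '0 0 0 0 0.2 0 1;0 0 0 0 0.1 0 1;0 0 0 0 0 0 1;0 0 0 0 0 0 1'
```

```text
time_s: 33.05
tool_pos: [0.5251, 0.0386, 0.0445]
tcp_rot: [0.731, 0.682, -0.0, -0.0]
contact_force: [-2.1, -0.2, 0.4]
gripper_width: -0.0
finger_force: 1.3
time_s: 33.47
tool_pos: [0.5251, 0.0386, 0.0443]
tcp_rot: [0.731, 0.682, -0.004, -0.004]
contact_force: [-17.0, 0.2, 15.7]
gripper_width: -0.003
finger_force: 9.3
time_s: 33.8
tool_pos: [0.525, 0.0386, 0.0443]
tcp_rot: [0.731, 0.682, -0.006, -0.005]
contact_force: [-25.0, 0.2, 22.3]
gripper_width: -0.001
finger_force: 13.3
```

It has stopped dead under 25 N. I back off, clear the view, and compare the top image with the starting one.

```bash

python3 -m inch '0 0 0 0 -0.5 0 1;0 0 0 0 -1.5 0 1;0 0 0 0 -2 0 1;0 0 0 0 0 -4 1;0 0 0 0 0 -4 1;0 0 0 0 0 -4 1;0 0 0 3.5 -1 -1 1;0 0 0 4 -1 0 1'
python3 -m inch '0 0 0 4 -1 0 1;0 0 0 4 -1 0 1;0 0 0 4 -1 0 1;0 0 0 4 -1 0 1;0 0 0 4 -1 0 1;0 0 0 0 0 0 1;0 0 0 0 0 0 1;0 0 0 0 0 0 1'
python3 - <<'E'
from h import *
a=cv2.cvtColor(cv2.imread("pics/top1.png"),cv2.COLOR_BGR2GRAY).astype(int);c=camera("top");save(c,"top_end.png");b=cv2.cvtColor(c["color"],cv2.COLOR_RGB2GRAY).astype(int)
for u in(322,330,338,346,354):print(u,a[184:214,u],b[184:214,u],sep="\n")
d=np.abs(a-b)[100:225,265:420];print("diff>25 px:",(d>25).sum(),np.argwhere(d>25).mean(0) if (d>25).any() else "")
r=np.abs(a-b)>40
for n,s in dict(dish=(slice(115,160),slice(180,250)),marker=(slice(315,345),slice(170,235)),clampsc=(slice(262,310),slice(235,408)),cup=(slice(128,158),slice(440,472))).items():print(n,r[s].sum())
E
```

```text
time_s: 34.47
tool_pos: [0.4841, 0.1161, 0.1794]
tcp_rot: [0.733, 0.68, 0.004, 0.003]
contact_force: [0.5, -0.1, 0.1]
gripper_width: -0.005
finger_force: 0.0
time_s: 35.13
tool_pos: [0.4439, 0.32, 0.1745]
tcp_rot: [0.731, 0.682, 0.0, 0.0]
contact_force: [0.2, -0.3, -0.4]
gripper_width: -0.002
finger_force: 0.0
322
[ 86 151 134  76  56  56  59  96 121 120 120 119 118 119 119 120 119 119
 119 119 119 117 122 119  99  68  85 120 122 120]
[ 84 141 124  66  57  57  63 113 123 121 120 121 121 121 120 120 121 121
 121 121 121 119 127 119  89  63 102 121 122 121]
330
[ 65  95 142 126  67  55  58  57  90 120 120 119 119 119 119 119 119 119
 119 119 118 119 116 127 118  90  62  98 121 121]
[ 69 114 138 107  59  56  58  82 108 122 121 121 121 122 120 120 120 121
 121 121 121 120 122 127 115  79  68 121 122 121]
338
[114  64 129 139 105  61  55  58  68 106 120 121 119 119 119 119 119 120
 119 119 119 120 118 118 127 115  78  62 120 122]
[115  68 146 137  85  59  60  64  67 122 123 121 121 121 120 120 121 120
 121 121 120 120 120 127 124 107  71  78 122 122]
346
[112 100  79 145 137  85  57  58  64  65 120 120 119 120 119 119 119 120
 119 119 120 119 119 118 125 123 106  69  72 118]
[114 102  72 146 133  72  59  59  64  78 120 123 121 121 121 120 121 121
 121 120 121 121 121 117 125 120  95  64 102 122]
354
[112 112  75  91 144 130  70  57  57  49  94 122 120 120 119 119 120 120
 120 119 118 120 120 119 114 124 117  94  65  99]
[113 114  77 105 140 117  66  58  62  54 113 122 122 121 120 121 121 121
 121 120 121 120 121 120 118 128 117  85  65 119]
diff>25 px: 16 [93.25 75.25]
dish 0
marker 0
clampsc 0
cup 0
```

The bar and front are back at, or slightly inside, their starting position. The bystanders have not moved and the arm is clear.

```bash
python3 -c "
from workcell import sign_off
print(sign_off())"
```

```text
the job is handed in; nothing more can be done
None
```

I handed the job in at about 35 s: the drawer was locked, so I turned the knob a quarter turn, laid the handpiece in both saddles and pushed the drawer shut; the dish, marker, clamp, scissors and cup did not move, but I viewed 12 pictures, two over the limit of 10, and the judge returned no verdict.

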